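Unlatch the chisel drawer and pull it out

TASK

The chisel drawer in the small grey drawer unit is barred by the upright orange lever in front of it. Swing the lever all the way over to the side, away from the drawer handle, then pull the blue drawer out as far as it will go and leave it open, without disturbing the spray bottle on the unit or the hammer, tray and jar on the bench.

Things in the scene. Friction and masses are not known exactly. Their poses are not given: they have to be found in the camera images.
- unit: Fixed grey drawer unit, 240 (x) x 280 (y) mm. Origin: centre of underside; z up; its front looks along own -x, front face at x = -120 mm. Its wooden top board (underside 165, top 183 mm above bench; y -150 to 150) overhangs the front by 35 mm, to x = -155, so handle and knob need a tool leaning about 35-45 deg, from in front and above. A fixed bin, 130 mm high, stands at the board's back.
- drawer (a joint): Slide of the blue-fronted drawer (front 222 x 88 mm, centred in the unit, 63 to 151 mm above the bench, face at unit x = -120 mm when shut), in m: 0 shut, grows as it is pulled out along the unit's -x, hard stop at 0.16. Stiff (about 5 N), stays where left. With the lever upright it moves only 4 mm.
- drawer_handle (a point): Middle of the drawer's aluminium handle, an upright D: a vertical bar 78 mm tall, 12 mm wide (unit's y), 14 mm thick (x), its centre 55 mm in front of the drawer face, joined to it at top and bottom by arms 10 mm high. 107 mm above the bench, at unit y = -50 mm; moves with the drawer. Axes as the unit's.
- lever (a joint): Hinge of the orange lever that bars the drawer, in rad: about 0 upright (locked), grows as the top swings to the unit's +y, away from the handle; range -0.3 to 1.65 (lying flat at the side). It bars the drawer until about 1.2. Stiff (about 2 N at the knob), stays where it is left.
- lever_pivot (a point): Point on the lever's turning axis (parallel to the unit's x), 22 mm above the bench, at unit y = +40 mm, x = -128 mm, in the lever bar's mid plane. Fixed to the unit; axes as the unit's.
- lever_knob (a point): On the axis of the lever's round orange knob, 10 mm short of its front end; turns with the lever. Knob: 22 mm diameter, 54 mm long, 80 mm from the pivot, sticking out forwards from unit x = -132 to -186 mm. The lever is a flat bar 100 mm long, 18 wide, 8 thick.
- spray: Blue spray bottle with a yellow label and red cap, 60 mm in diameter, 140 mm tall, standing on the unit's board. Origin: centre of its underside.
- hammer: Hammer, 260 mm long, wooden handle and dark head, lying on the bench. Origin: under its middle; handle along its x.
- tray: Small orange open tray, 120 x 90 x 50 mm, on the bench. Origin: centre of its underside.
- jar: Clear jar with a black cap, 68 mm in diameter, 85 mm tall, on the bench. Origin: centre of its underside.

How it is judged:
On the way, in this order (a step that is already met when the one before it is completed fails the run):
1. the lever is swung aside (beyond 1.3 rad) while the drawer is still shut (value of joint lever above 1.3 rad and value of joint drawer below 0.03 m), for 0.2 s.
2. the drawer is pulled out to its stop (value of joint drawer above 0.154 m), for 0.2 s.
At the end, for the whole second after the job is handed in: The drawer stands still within 6 mm of its stop (joint over 0.154 m) and the lever still lies aside (over 1.3 rad) (value of joint drawer above 0.154 m and velocity of joint drawer between -0.01 and 0.01 m/s and value of joint lever above 1.3 rad); the robot touches nothing.
It fails at once if the spray bottle is shifted by more than 40 mm or tipped over (distance of spray from where it was at the start of the episode above 0.04 m or angle between spray's own z axis and vertical above 0.5 rad).
It fails at once if the hammer is shifted by more than 40 mm or tipped over (distance of hammer from where it was at the start of the episode above 0.04 m or angle between hammer's own z axis and vertical above 0.5 rad).
It fails at once if the tray is shifted by more than 40 mm or tipped over (distance of tray from where it was at the start of the episode above 0.04 m or angle between tray's own z axis and vertical above 0.5 rad).
It fails at once if the jar is shifted by more than 40 mm or tipped over (distance of jar from where it was at the start of the episode above 0.04 m or angle between jar's own z axis and vertical above 0.5 rad).
It also fails if it takes over 59 s, if anything falls off the work surface, if the arm or the gripper's body presses on something with over 40 N, if the wrist force passes 120 N, or if a joint passes its speed limit or range.

ROBOT

A 6-joint arm with a two-finger parallel gripper is mounted at the origin on the work surface. World frame = base frame: x ahead of the robot, y to its left, z up, the work surface at z = 0. Lengths are in m, angles in rad, forces in N, time in s.
With the tool pointing down it reaches from about 0.3 to 0.875 m from the base axis. Payload 4.2 kg.
Tool frame: the origin (TCP) lies midway between the tips of the shut fingers; the grasp point (between the pads) lies 19 mm behind it; x points along the fingers, y is the direction in which the jaws open and shut, and the axes are right-handed (so a half turn about x gives the same grasp; the last joint's range is limited). The gripper opens to 85 mm and grips with 20 to 120 N. Pads are 22 mm wide; open, the fingers measure 114 mm over their backs; the gripper's body (76 mm by 85 mm) begins 54 mm behind the grasp point. The pads swing forward as they close: fully open they stand 13 mm farther back than shut.
Start: joints at [1.196, 0.32, 1.565, -0, 1.257, -0.02], TCP at [0.2, 0.539, 0.231] pointing down, gripper open.
Joint ranges: [-3.11, 3.11], [-0.84, 2.01], [0.21, 2.61], [-1.34, 4.49], [0.05, 2.63], [-2.56, 2.56]. Speed limits (rad/s): [2.57, 2.57, 3.14, 3.14, 3.14, 3.14].

INTERFACE

Orientations are given as a unit quaternion [x, y, z, w].
In Python, from station import env gives the robot as it stands.
- The arm moves only by the tool move_arm, never from a script. Its argument "moves" is text: rows parted by semicolons, each of 7 numbers parted by spaces: the turn, a rotation vector about the tool's x, y, z in rad, then the shift along the tool's x, y, z in m, then the opening, from -1 (shut) to 1 (fully open). A call has 1 to 20 rows; each row is the pose to reach, as a shift and turn from the pose commanded when the call began, along the tool's axes at that moment; what a row does not reach only later rows make up. A row lasts 1/8 s, in which the tool goes at most 62.5 mm and 10.7 degrees, less where a joint would pass 70% of its speed; a pose out of reach is approached as far as the arm can. A call with a gripper value outside its range is refused whole. The fingers move at their own pace and stop on an object; the grip force is fixed at half the most. Time passes only in rows, so rows that repeat a pose let the fingers close. It gives the time, the measured TCP pose, the force and the opening at its end, in the units of the state.
- env.read_state(): the state, without advancing time (a new reading comes with each control period).
- env.read_camera(name): name is "scene" or "top"; returns a dict with "frame" (480x640x3 uint8, red, green, blue), "fx", "fy", "cx", "cy" (pixels), "k1" (the pictures are not rectified: a ray, as slopes to the right and down, at radius r is drawn at 1 + k1 r^2 times it, then the intrinsics apply), "rvec" (rotation vector, rad) and "tvec" (3), from world to camera coordinates, as OpenCV has them. Camera axes: x right, y down, z forward; pixel columns grow to the right and rows downward; lengths in m; the calibration is good to about 2 mm. A picture is of the moment at which its call begins. There is no depth.
- env.hand_in(): hands the job in, once; it reports no verdict.
Trained networks look in a picture, given as the dict that the camera call returned (one of the last four; its "shot" number tells which), for a name from the list of things; names that differ only in an ending like _2 or _b are one class to them, and where a whole thing is asked for, a point or a joint stands for the part that bears it (a point fixed in the world has none). Each returns a list of dicts, best first, with "p" (0 to 1); they miss things now and then, are a little off and sometimes report something else, mostly with a low value. They report only what shows in the picture. A call takes as long as a camera call.
- env.look_for(picture, label): "rect" ([left, top, right, bottom] in pixels, round what is visible of it).
The state is a dict: "time": time; "joint_pos": joint angles; "dq": joint speeds; "tau": joint torques, N m; "position": TCP position; "orientation": TCP orientation; "wrist_force": force on the tool from outside, world axes, zero at the start; "ft_torque": the same for the moment, N m; "grip_width": finger opening in m.
Only numpy, scipy, OpenCV 4.12 (cv2) and the standard library are available. Lean on these libraries where they do the work, as an engineer would, in place of code of your own. Each camera call takes 0.05 s, during which the arm holds its last target. There are 200 camera calls.

## Working session

There is one attempt and no reset: what is moved stays moved. The work goes in short steps, Python scripts to look and compute and a tool call to move; the robot and the scene stay as the last step left them, time stands still between calls to the robot, and variables do not carry over. Pictures are saved under pics/ and viewed, about 8 in all and at most 12, crops included, and the job is handed in when it is done.

Besides the shell and the picture viewer there is one more tool, called after "Call:" by a JSON object that holds its "api" and its "payload", one argument or row to a line. move_arm: Moves the arm, as the interface text tells. Its arguments: {"type":"object","properties":{"moves":{"type":"string"}},"required":["moves"]}

```bash
mkdir -p pics; ls
cat > h.py <<'E'
import numpy as np, cv2
from station import env
def cam(n,save=None):
    c=env.read_camera(n)
    if save: cv2.imwrite('pics/'+save,c['frame'][:,:,::-1])
    return c
def K(c): return np.array([[c['fx'],0,c['cx']],[0,c['fy'],c['cy']],[0,0,1.]]),np.array([c['k1'],0,0,0,0.])
def proj(c,P):
    k,d=K(c); return cv2.projectPoints(np.asarray(P,float).reshape(-1,3),np.array(c['rvec'],float),np.array(c['tvec'],float),k,d)[0][:,0]
def ray(c,uv,z):
    k,d=K(c); u=cv2.undistortPoints(np.array([[uv]],float),k,d)[0,0]
    R=cv2.Rodrigues(np.array(c['rvec'],float))[0]; o=-R.T@np.array(c['tvec'],float); v=R.T@np.array([u[0],u[1],1]); return o+v*(z-o[2])/v[2]
E
python3 - <<'E'
from h import *
s=env.read_state(); print({k:np.round(v,3) for k,v in s.items()})
for n in('scene','top'):
    c=cam(n,n+'0.png'); R=cv2.Rodrigues(np.array(c['rvec'],float))[0]
    print(n,-R.T@np.array(c['tvec']),R.tolist())
    for l in['unit','drawer','drawer_handle','lever','lever_knob','spray','hammer','tray','jar']:
        print(l,[(np.round(d['rect']).tolist(),round(d['p'],2)) for d in env.look_for(c,l)[:2]])
E
```

```text
pics
{'time': np.float64(0.0), 'joint_pos': array([ 1.196,  0.32 ,  1.566, -0.   ,  1.257, -0.02 ]), 'dq': array([ 0.001, -0.001,  0.   , -0.001,  0.001,  0.001]), 'tau': array([-0.0000e+00, -4.1551e+01, -2.3416e+01, -0.0000e+00,  8.0000e-03,
        0.0000e+00]), 'position': array([0.2  , 0.539, 0.23 ]), 'orientation': array([ 0.124,  0.696, -0.125,  0.696]), 'wrist_force': array([-0.215,  0.487,  0.271]), 'ft_torque': array([ 0.021,  0.024, -0.002]), 'grip_width': np.float64(0.086)}
scene [ 0.77781271 -0.22301205  1.3044232 ] [[0.737513197078716, 0.6753053920584264, 0.006075491053902302], [0.6448854196024181, -0.7015631856216785, -0.30320272453356256], [-0.20049209390632883, 0.2275340063313115, -0.9529067090979466]]
unit [([322.0, 74.0, 476.0, 223.0], 0.77)]
drawer [([344.0, 165.0, 412.0, 219.0], 0.81)]
drawer_handle [([340.0, 166.0, 412.0, 215.0], 0.64)]
lever [([349.0, 176.0, 369.0, 202.0], 0.44), ([342.0, 164.0, 410.0, 214.0], 0.37)]
lever_knob [([354.0, 174.0, 366.0, 196.0], 0.73)]
spray [([355.0, 110.0, 388.0, 154.0], 0.89)]
hammer [([211.0, 334.0, 278.0, 430.0], 0.95), ([327.
[... 223 characters left out ...]
7801954250399, 0.013906245740422325], [-0.9941013514994773, -0.017090599745395285, -0.10710002029530796], [0.1073141453007794, -0.012143814730618895, -0.9941509955646334]]
unit [([82.0, 152.0, 249.0, 313.0], 0.94), ([228.0, 198.0, 244.0, 209.0], 0.68)]
drawer [([229.0, 195.0, 244.0, 208.0], 0.62)]
drawer_handle [([227.0, 196.0, 243.0, 208.0], 0.64), ([390.0, 206.0, 423.0, 232.0], 0.56)]
lever [([230.0, 238.0, 246.0, 246.0], 0.66)]
lever_knob [([228.0, 235.0, 248.0, 247.0], 0.71), ([225.0, 196.0, 245.0, 212.0], 0.62)]
spray [([164.0, 240.0, 203.0, 275.0], 0.93)]
hammer [([469.0, 149.0, 515.0, 267.0], 0.59)]
tray [([406.0, 265.0, 453.0, 319.0], 0.81)]
jar [([389.0, 204.0, 423.0, 232.0], 0.78)]
```

Run:
```python
import cv2
a=cv2.imread('pics/scene0.png')[60:260,270:510]; b=cv2.imread('pics/top0.png')[130:330,60:300]
import numpy as np
cv2.imwrite('pics/a.png',np.vstack([np.hstack([cv2.resize(a,(400,333)),cv2.resize(b,(400,333))]), np.hstack([cv2.resize(cv2.imread('pics/'+n),(400,267)) for n in('scene0.png','top0.png')])]))
```

```text
(no output)
```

View pics/a.png

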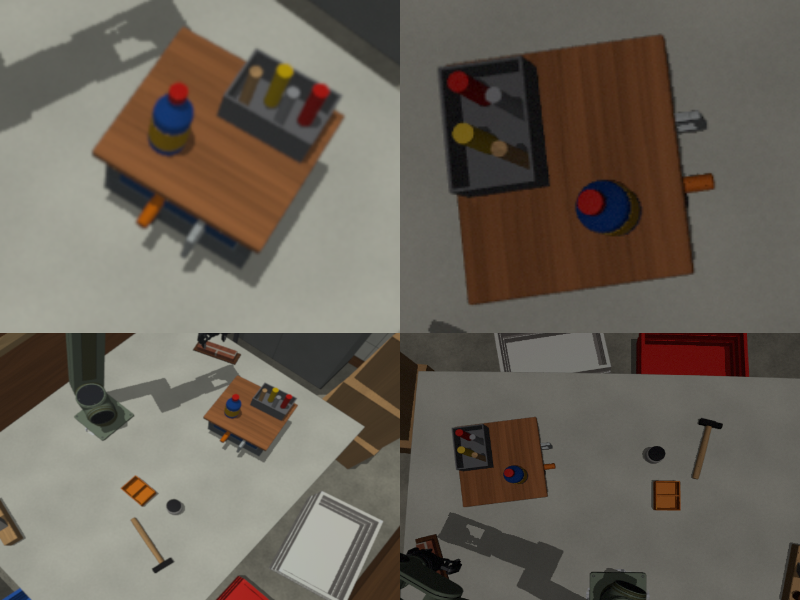

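The crops show the board: in the top view, front corners are at about (217,151) and (235,293) and the back left corner at (102,312). The handle is at about (236,203) and the knob at (238,241). The unit's front looks along world -y, and the lever swings towards -x. Next I fit the unit pose.

```bash
cat > fit.py <<'E'
from h import *
from scipy.optimize import least_squares, minimize
import sys
t=cam('top');s=cam('scene')
def U(p,q): # unit->world
    c,d=np.cos(p[2]),np.sin(p[2]); q=np.atleast_2d(q)/1000.
    return np.c_[p[0]+c*q[:,0]-d*q[:,1],p[1]+d*q[:,0]+c*q[:,1],q[:,2]]
F=[[-155,-150,183],[-155,150,183]]
uvt=np.array([[217.2,151],[235.2,293.2]]); uvs=np.array([[270+262/1.667,60+240/1.667],[270+95/1.667,60+150/1.667]])
f=lambda p:np.r_[(proj(t,U(p,F))-uvt).ravel(),(proj(s,U(p,F))-uvs).ravel()]
w=[ray(t,u,.183) for u in uvt]
d=w[1]-w[0]; yaw=np.arctan2(d[1],d[0])-np.pi/2
r=least_squares(f,[.5,.5,yaw]); p0=r.x; print(p0,np.round(r.fun,1), 'len',np.linalg.norm(d))
# contrast refinement: inside vs outside of edges
n=np.linspace(.05,.95,60)[:,None]
E=[([-155,-150],[-155,150],[-1,0]),([-155,-150],[80,-150],[0,-1]),([-155,150],[125,150],[0,1])]
ims=[(c,cv2.GaussianBlur(c['frame'].astype(np.float32),(0,0),.7)) for c in(t,s)]
def cost(p,ims=ims):
    v=0
    for c,im in ims:
        for a,b,o in E:
            L=np.array(a)*(1-n)+np.array(b)*n
            g=[]
            for k in(-4,4):
                q=proj(c,U(p,np.c_[L+k*np.array(o),np.full(60,183.)])).astype(np.float32)
                g.append(cv2.remap(im,q[None,:,0].copy(),q[None,:,1].copy(),1)[0])
            d=g[1]-g[0]; chroma=(d[:,0]-d[:,2])
            v-=np.abs(chroma.mean())
    return v
S=np.vstack([p0,p0+np.diag([.004,.004,.015])])
for im in(ims,ims[:1],ims[1:]):
    m=minimize(cost,p0,args=(im,),method='Nelder-Mead',options=dict(initial_simplex=S,xatol=1e-5)); print(m.x,m.fun)
    if im is ims: p=m.x
np.save('unit.npy',p)
for nm,q in dict(handle_top=[-175,-50,146],knobF=[-186,40,102],knobB=[-155,40,102]).items(): print(nm,np.round(U(p,q),4),np.round(proj(t,U(p,q)),1),np.round(proj(s,U(p,q)),1))
out=[]
for c,(x,y) in((t,(60,130)),(s,(270,60))):
    im=cv2.resize(c['frame'][y:y+200,x:x+240,::-1],None,fx=1.667*1.0,fy=1.667)
    for a,b in[([-155,-150,183],[-155,150,183]),([-155,150,183],[125,150,183]),([-155,-150,183],[125,-150,183]),([-175,-50,68],[-175,-50,146]),([-132,40,102],[-186,40,102])]:
        q=((proj(c,U(p,[a,b]))-[x,y])*1.667).astype(int); cv2.line(im,tuple(map(int,q[0])),tuple(map(int,q[1])),(0,255,0),1)
    out.append(im)
cv2.imwrite('pics/fit.png',np.hstack(out))
E
python3 fit.py
```

```text
[ 0.52856146  0.42229957 -4.53880358] [-2.9 -0.9 -0.5  0.9 -0.2  4.1 -2.7 -0.7] len 0.2955010169436087
[ 0.53266864  0.41742137 -4.55807081] -258.31451416015625
[ 0.53179254  0.41902374 -4.56003871] -111.2913818359375
[ 0.53379862  0.41421097 -4.55624373] -161.4335174560547
handle_top [[0.609  0.2522 0.146 ]] [[236.1 198.5]] [[384.4 201.7]]
knobF [[0.5217 0.2275 0.102 ]] [[248.9 241.9]] [[351.  193.6]]
knobB [[0.517  0.2581 0.102 ]] [[234.7 243.8]] [[357.1 184.7]]
```

View pics/fit.png

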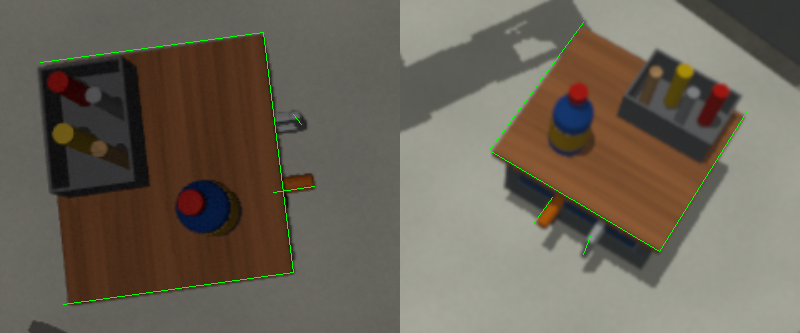

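```bash
cat > tgt.py <<'E'
import sys
from h import *
from scipy.spatial.transform import Rotation as Ro
p=np.load('unit.npy'); c,s=np.cos(p[2]),np.sin(p[2]); ux=np.array([c,s,0]);uy=np.array([-s,c,0]);uz=np.array([0,0,1.])
def grot(deg,sg):
    t=np.radians(deg); x=np.sin(t)*ux-np.cos(t)*uz; y=sg*uy; return Ro.from_matrix(np.c_[x,y,np.cross(x,y)])
def U(q): q=np.array(q)/1000; return np.array([p[0],p[1],0])+q[0]*ux+q[1]*uy+q[2]*uz
def show(pt,R,note=''):
    st=env.read_state(); R0=Ro.from_quat(st['orientation'])
    print(note,'turn',np.round((R0.inv()*R).as_rotvec(),3),'shift',np.round(R0.inv().apply(pt-st['position']),4),'world',np.round(pt,3))
def grasp(q,deg,sg,back=0,note=''): # grasp point at unit q (mm); back mm along tool
    R=grot(deg,sg); show(U(q)+R.apply([(19-back)/1000,0,0]),R,note)
def where():
    st=env.read_state(); R0=Ro.from_quat(st['orientation']); d=R0.apply([-.019,0,0])+st['position']-[p[0],p[1],0]
    print('t',round(st['time'],2),'grasp pt in unit mm',np.round([1000*d@ux,1000*d@uy,1000*d[2]],1),'F',np.round(st['wrist_force'],1),'w',round(st['grip_width'],4),'j',np.round(st['joint_pos'],2))
    print('tool axes',np.round(R0.as_matrix(),3).tolist())
E
python3 - <<'E'
from tgt import *
where()
R0=Ro.from_quat(env.read_state()['orientation'])
for w in ([.3,.3,.35],[.4,.08,.33]): show(np.array(w),R0)
for sg in(1,-1):
  grasp([-176,33,102],40,sg,100,f'pre{sg}')
E
```

```text
t 1.1 grasp pt in unit mm [171.5 310.2 250.3] F [ 0.  -0.8 -0.4] w 0.0856 j [ 1.2   0.32  1.56 -0.    1.26 -0.02]
tool axes [[0.0, 0.347, 0.938], [0.0, 0.938, -0.347], [-1.0, 0.0, 0.0]]
 turn [0. 0. 0.] shift [-0.1187 -0.1894  0.1771] world [0.3  0.3  0.35]
 turn [0. 0. 0.] shift [-0.0987 -0.361   0.3473] world [0.4  0.08 0.33]
pre1 turn [-1.981 -0.423  0.721] shift [ 0.0673 -0.2138  0.4368] world [0.535 0.187 0.164]
pre-1 turn [1.017 0.63  0.37 ] shift [ 0.0673 -0.2138  0.4368] world [0.535 0.187 0.164]
```

Call:
{"api": "move_arm", "payload": {
  "moves": "0 0 0 -0.05 -0.04 0.03 0.2; 0 0 0 -0.1 -0.09 0.07 0.2; 0 0 0 -0.119 -0.14 0.12 0.2; 0 0 0 -0.119 -0.19 0.177 0.2; 0 0 0 -0.115 -0.23 0.21 0.2; 0 0 0 -0.11 -0.27 0.25 0.2; 0 0 0 -0.105 -0.31 0.3 0.2; 0 0 0 -0.099 -0.361 0.347 0.2; 0 0 0 -0.099 -0.361 0.347 0.2; 0 0 0 -0.099 -0.361 0.347 0.2; 0.17 0.105 0.06 -0.099 -0.361 0.347 0.2; 0.3 0.19 0.11 -0.099 -0.361 0.347 0.2; 0.44 0.27 0.16 -0.099 -0.361 0.347 0.2; 0.58 0.36 0.21 -0.099 -0.361 0.347 0.2; 0.72 0.45 0.265 -0.099 -0.361 0.347 0.2; 0.87 0.54 0.315 -0.099 -0.361 0.347 0.2; 1.017 0.63 0.37 -0.099 -0.361 0.347 0.2; 1.017 0.63 0.37 -0.099 -0.361 0.347 0.2; 1.017 0.63 0.37 -0.099 -0.361 0.347 0.2"
}}

```text
time: 3.48
position: [0.3998, 0.0807, 0.3308]
orientation: [0.589, 0.689, -0.274, 0.322]
wrist_force: [0.6, -0.1, 0.3]
grip_width: 0.0511
```

Run:
```python
from tgt import *
where()
for b in(100,40,0): grasp([-176,33,102],40,-1,b,b)
```

```text
t 3.48 grasp pt in unit mm [-324.5  183.   345.3] F [ 0.6 -0.1  0.3] w 0.0511 j [-0.3   0.1   1.79  0.61  1.6  -0.55]
tool axes [[-0.099, 0.988, 0.121], [0.634, 0.156, -0.757], [-0.767, 0.002, -0.642]]
100 turn [0.003 0.002 0.   ] shift [0.1819 0.1499 0.0428] world [0.535 0.187 0.164]
40 turn [0.003 0.002 0.   ] shift [0.2419 0.1499 0.0427] world [0.529 0.225 0.118]
0 turn [0.003 0.002 0.   ] shift [0.2819 0.1499 0.0427] world [0.525 0.251 0.087]
```

Call:
{"api": "move_arm", "payload": {
  "moves": "0 0 0 0.03 0.05 0.014 0.2; 0 0 0 0.06 0.1 0.028 0.2; 0 0 0 0.1 0.15 0.043 0.2; 0 0 0 0.14 0.15 0.043 0.2; 0 0 0 0.182 0.15 0.043 0.2; 0 0 0 0.21 0.15 0.043 0.2; 0 0 0 0.23 0.15 0.043 0.2; 0 0 0 0.235 0.15 0.043 0.2; 0 0 0 0.235 0.15 0.043 0.2; 0 0 0 0.235 0.15 0.043 0.2"
}}

```text
time: 4.72
position: [0.5306, 0.2197, 0.1235]
orientation: [0.59, 0.688, -0.274, 0.322]
wrist_force: [0.9, 0.2, -0.0]
grip_width: 0.0511
```

```bash
cat > snap.py <<'E'
from tgt import *
import sys
where(); t=cam('top'); s=cam('scene')
o=[cv2.resize(c['frame'][y:y+120,x:x+120,::-1],(400,400),interpolation=cv2.INTER_CUBIC) for c,x,y in((t,185,170),(s,300,140))]
cv2.imwrite('pics/'+sys.argv[1],np.hstack(o))
for c in(t,s): print([(np.round(d['rect']).tolist(),round(d['p'],2)) for l in('lever_knob','drawer_handle') for d in env.look_for(c,l)[:1]])
E
python3 snap.py k1.png
```

```text
t 4.72 grasp pt in unit mm [-207.3   32.5  138.1] F [ 0.9  0.2 -0. ] w 0.0511 j [ 0.01  0.47  1.84  0.79  1.1  -0.61]
tool axes [[-0.097, 0.988, 0.119], [0.635, 0.153, -0.757], [-0.766, 0.002, -0.642]]
[([228.0, 234.0, 249.0, 245.0], 0.64), ([228.0, 198.0, 246.0, 207.0], 0.64)]
[([352.0, 176.0, 368.0, 197.0], 0.63), ([340.0, 164.0, 410.0, 214.0], 0.91)]
```

View pics/k1.png

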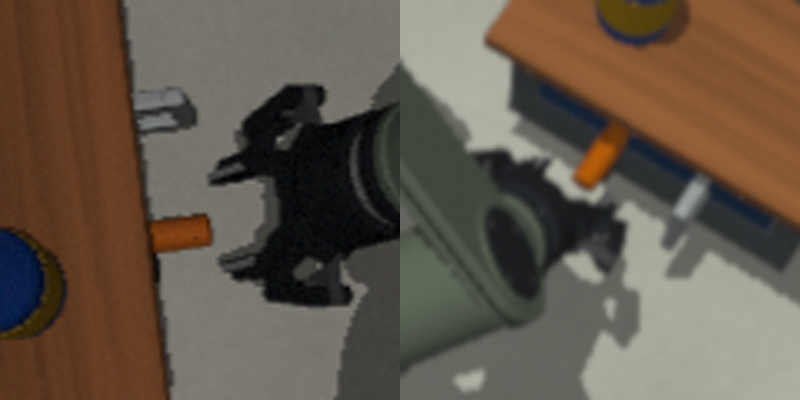

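Knob sits between the open fingers (top crop: knob at y≈231, finger inner edges 175 and 255). Going in and gripping.

Call:
{"api": "move_arm", "payload": {
  "moves": "0 0 0 0 -0.002 0 0.4; 0 0 0 0.012 -0.003 0 0.4; 0 0 0 0.024 -0.003 0 0.4; 0 0 0 0.036 -0.003 0 0.4; 0 0 0 0.047 -0.003 0 0.4; 0 0 0 0.047 -0.003 0 0.4; 0 0 0 0.047 -0.003 0 -0.3; 0 0 0 0.047 -0.003 0 -0.6; 0 0 0 0.047 -0.003 0 -0.8; 0 0 0 0.047 -0.003 0 -0.8; 0 0 0 0.047 -0.003 0 -0.8; 0 0 0 0.047 -0.003 0 -0.8"
}}

```text
time: 6.52
position: [0.5233, 0.249, 0.0873]
orientation: [0.59, 0.688, -0.274, 0.322]
wrist_force: [2.3, -3.7, 5.1]
grip_width: 0.0202
```

Run:
```python
from tgt import *
where()
# arc: tool-frame shifts relative to now, knob centre path
R0=Ro.from_quat(env.read_state()['orientation'])
a0=-.08
for a in np.arange(a0,1.56,.1): 
    d=80*np.array([np.sin(a)-np.sin(a0),np.cos(a)-np.cos(a0)])/1000
    print(round(a,2),np.round(R0.inv().apply(d[0]*uy+d[1]*uz),3))
```

```text
t 6.53 grasp pt in unit mm [-177.2   35.2  101.8] F [ 2.3 -3.7  5.1] w 0.0202 j [ 0.06  0.52  1.88  0.85  1.02 -0.66]
tool axes [[-0.096, 0.988, 0.118], [0.635, 0.152, -0.757], [-0.766, 0.002, -0.643]]
-0.08 [0. 0. 0.]
0.02 [-0.    -0.008 -0.   ]
0.12 [ 0.    -0.016  0.   ]
0.22 [ 0.001 -0.024  0.001]
0.32 [ 0.003 -0.032  0.002]
0.42 [ 0.005 -0.039  0.004]
0.52 [ 0.008 -0.046  0.007]
0.62 [ 0.011 -0.053  0.009]
0.72 [ 0.015 -0.059  0.013]
0.82 [ 0.019 -0.065  0.016]
0.92 [ 0.024 -0.07   0.02 ]
1.02 [ 0.029 -0.075  0.024]
1.12 [ 0.034 -0.078  0.029]
1.22 [ 0.04  -0.082  0.034]
1.32 [ 0.046 -0.084  0.038]
1.42 [ 0.052 -0.086  0.043]
1.52 [ 0.058 -0.086  0.049]
```

Call:
{"api": "move_arm", "payload": {
  "moves": "0 0 0 0 -0.008 0 -0.8; 0 0 0 0 -0.016 0 -0.8; 0 0 0 0.001 -0.024 0.001 -0.8; 0 0 0 0.003 -0.032 0.002 -0.8; 0 0 0 0.005 -0.039 0.004 -0.8; 0 0 0 0.008 -0.046 0.007 -0.8; 0 0 0 0.011 -0.053 0.009 -0.8; 0 0 0 0.015 -0.059 0.013 -0.8; 0 0 0 0.019 -0.065 0.016 -0.8; 0 0 0 0.024 -0.07 0.02 -0.8; 0 0 0 0.029 -0.075 0.024 -0.8; 0 0 0 0.034 -0.078 0.029 -0.8; 0 0 0 0.04 -0.082 0.034 -0.8; 0 0 0 0.046 -0.084 0.038 -0.8; 0 0 0 0.052 -0.086 0.043 -0.8; 0 0 0 0.057 -0.086 0.048 -0.8; 0 0 0 0.057 -0.086 0.048 -0.8; 0 0 0 0.057 -0.086 0.048 -0.8"
}}

```text
time: 8.78
position: [0.44, 0.2356, 0.0112]
orientation: [0.591, 0.686, -0.276, 0.322]
wrist_force: [7.8, 3.3, -6.3]
grip_width: 0.0199
```

```bash
python3 snap.py k2.png
```

```text
t 8.78 grasp pt in unit mm [-177.6  119.6   25.8] F [ 7.8  3.3 -6.3] w 0.0199 j [ 0.05  0.56  2.14  1.02  0.84 -0.96]
tool axes [[-0.093, 0.989, 0.116], [0.634, 0.149, -0.759], [-0.768, 0.002, -0.641]]
[([227.0, 250.0, 255.0, 286.0], 0.59), ([226.0, 198.0, 244.0, 208.0], 0.48)]
[([324.0, 171.0, 363.0, 195.0], 0.52), ([341.0, 165.0, 411.0, 212.0], 0.68)]
```

View pics/k2.png

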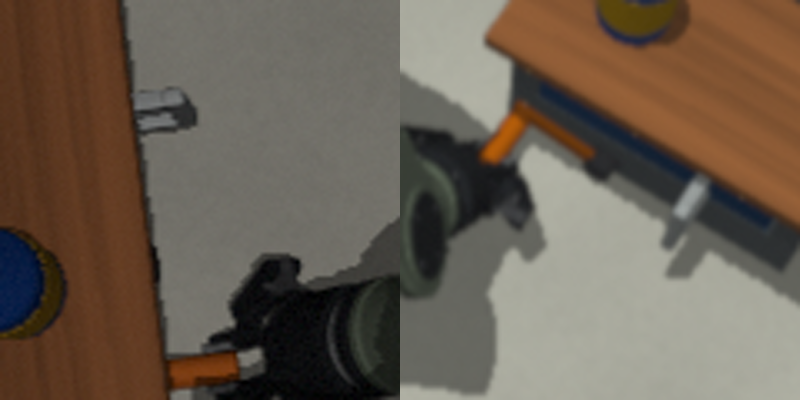

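Lever lies flat (scene crop: bar from (590,155) to (525,110), knob held by the fingers). Release, back off, and work out the handle moves.

Call:
{"api": "move_arm", "payload": {
  "moves": "0 0 0 0 0 0 -0.4; 0 0 0 0 0 0 0; 0 0 0 0 0 0 0.2; 0 0 0 0 0 0 0.2; 0 0 0 0 0 0 0.2; 0 0 0 -0.02 0 0 0.2; 0 0 0 -0.05 0 0 0.2; 0 0 0 -0.09 0 0 0.2; 0 0 0 -0.13 0 0 0.2; 0 0 0 -0.15 0 0 0.2; 0 0 0 -0.15 0 0 0.2"
}}

```text
time: 10.45
position: [0.4529, 0.1399, 0.1278]
orientation: [0.59, 0.687, -0.275, 0.322]
wrist_force: [0.5, -0.1, 0.2]
grip_width: 0.0513
```

Run:
```python
from tgt import *
where()
for b in(80,40,0): grasp([-175,-50,107],40,-1,b,b)
grasp([-335,-50,107],40,-1,0,'pulled')
t=cam('top');s=cam('scene')
print([np.round(ray(t,u,.04),3) for u in((406,218),(430,292),(492,208))])
for c in(t,s): print([(l,np.round(d['rect']).tolist(),round(d['p'],2)) for l in('lever_knob','lever','drawer_handle') for d in env.look_for(c,l)[:1]])
R=np.array([-175,-50,146]);print(proj(t,U(R)),proj(s,U(R)))
```

```text
t 10.45 grasp pt in unit mm [-274.1  121.5  142.4] F [ 0.5 -0.1  0.2] w 0.0513 j [-0.15  0.38  2.    0.74  1.13 -0.76]
tool axes [[-0.095, 0.988, 0.118], [0.635, 0.152, -0.758], [-0.767, 0.003, -0.642]]
80 turn [ 0.     0.001 -0.003] shift [ 0.0114  0.1714 -0.0532] world [0.615 0.213 0.154]
40 turn [ 0.     0.001 -0.003] shift [ 0.0514  0.1713 -0.0532] world [0.611 0.239 0.123]
0 turn [ 0.     0.001 -0.003] shift [ 0.0914  0.1712 -0.0532] world [0.607 0.264 0.092]
pulled turn [ 0.     0.001 -0.003] shift [-0.0114  0.1715  0.0694] world [0.632 0.106 0.092]
[array([ 0.59 , -0.125,  0.04 ]), array([ 0.42, -0.18,  0.04]), array([ 0.617, -0.326,  0.04 ])]
[('lever_knob', [235.0, 278.0, 255.0, 287.0], 0.46), ('lever', [228.0, 245.0, 254.0, 287.0], 0.45), ('drawer_handle', [228.0, 198.0, 244.0, 206.0], 0.51)]
[('lever_knob', [326.0, 169.0, 364.0, 193.0], 0.79), ('lever', [321.0, 170.0, 366.0, 196.0], 0.68), ('drawer_handle', [342.0, 164.0, 410.0, 217.0], 0.76)]
[[236.09733114 198.46644879]] [[384.37289953 201.68288107]]
```

Call:
{"api": "move_arm", "payload": {
  "moves": "0 0 0 0 0.05 -0.016 0.2; 0 0 0 0 0.1 -0.032 0.2; 0 0 0 0 0.15 -0.048 0.2; 0 0 0 0.011 0.171 -0.053 0.2; 0 0 0 0.03 0.171 -0.053 0.2; 0 0 0 0.05 0.171 -0.053 0.2; 0 0 0 0.065 0.171 -0.053 0.2; 0 0 0 0.08 0.171 -0.053 0.2; 0 0 0 0.091 0.171 -0.053 0.2; 0 0 0 0.091 0.171 -0.053 0.2; 0 0 0 0.091 0.171 -0.053 -0.3; 0 0 0 0.091 0.171 -0.053 -0.7; 0 0 0 0.091 0.171 -0.053 -1; 0 0 0 0.091 0.171 -0.053 -1; 0 0 0 0.091 0.171 -0.053 -1; 0 0 0 0.091 0.171 -0.053 -1"
}}

```text
time: 12.85
position: [0.6068, 0.2644, 0.092]
orientation: [0.59, 0.688, -0.275, 0.321]
wrist_force: [3.2, -4.0, 4.4]
grip_width: 0.0108
```

```bash
python3 snap.py k3.png
python3 - <<'E'
from tgt import *
R0=Ro.from_quat(env.read_state()['orientation'])
for d in(.01,.08,.16,.165): print(d,np.round(R0.inv().apply(-d*ux),4))
E
```

```text
t 12.85 grasp pt in unit mm [-174.8  -49.7  106.5] F [ 3.2 -4.   4.4] w 0.0108 j [ 0.08  0.61  1.67  0.81  1.09 -0.55]
tool axes [[-0.096, 0.988, 0.118], [0.635, 0.152, -0.757], [-0.766, 0.002, -0.642]]
[([230.0, 247.0, 256.0, 288.0], 0.73), ([224.0, 199.0, 240.0, 209.0], 0.67)]
[([343.0, 170.0, 365.0, 194.0], 0.7), ([344.0, 165.0, 413.0, 211.0], 0.68)]
0.01 [-0.0064  0.      0.0077]
0.08 [-0.0514  0.0001  0.0613]
0.16 [-0.1028  0.0002  0.1226]
0.165 [-0.106   0.0002  0.1264]
```

View pics/k3.png

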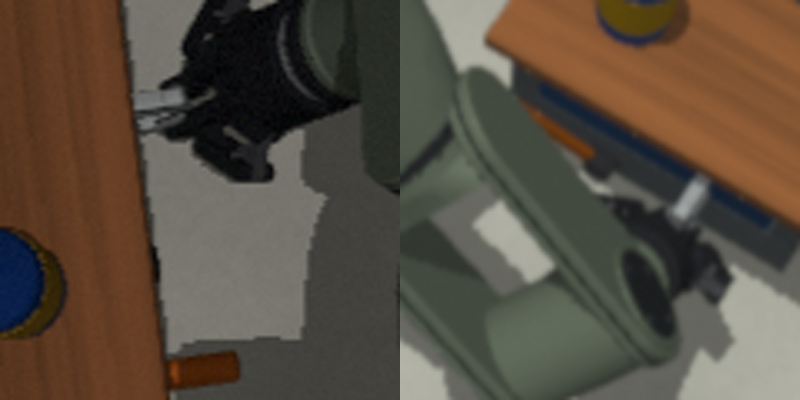

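Handle gripped (width 10.8 mm), and the knob stays flat at top crop (205,370). Pulling.

Call:
{"api": "move_arm", "payload": {
  "moves": "0 0 0 -0.006 0 0.008 -1; 0 0 0 -0.013 0 0.015 -1; 0 0 0 -0.019 0 0.023 -1; 0 0 0 -0.026 0 0.031 -1; 0 0 0 -0.032 0 0.038 -1; 0 0 0 -0.039 0 0.046 -1; 0 0 0 -0.045 0 0.054 -1; 0 0 0 -0.051 0 0.061 -1; 0 0 0 -0.058 0 0.069 -1; 0 0 0 -0.064 0 0.077 -1; 0 0 0 -0.071 0 0.084 -1; 0 0 0 -0.077 0 0.092 -1; 0 0 0 -0.083 0 0.1 -1; 0 0 0 -0.09 0 0.107 -1; 0 0 0 -0.096 0 0.115 -1; 0 0 0 -0.1 0 0.119 -1; 0 0 0 -0.103 0 0.123 -1; 0 0 0 -0.104 0 0.1245 -1; 0 0 0 -0.104 0 0.1245 -1; 0 0 0 -0.104 0 0.1245 -1"
}}

```text
time: 15.65
position: [0.6316, 0.1085, 0.092]
orientation: [0.591, 0.689, -0.273, 0.319]
wrist_force: [6.1, 13.7, 0.8]
grip_width: 0.011
```

```bash
python3 -c "
from tgt import *
where()"
```

```text
t 15.65 grasp pt in unit mm [-332.8  -50.2  106.5] F [ 6.1 13.7  0.8] w 0.011 j [-0.16  0.65  1.59  0.71  1.25 -0.66]
tool axes [[-0.098, 0.988, 0.117], [0.64, 0.153, -0.753], [-0.762, 0.002, -0.647]]
```

Call:
{"api": "move_arm", "payload": {
  "moves": "0 0 0 -0.001 0 0.001 -1; 0 0 0 -0.002 0 0.003 -1; 0 0 0 -0.003 0 0.004 -1; 0 0 0 -0.003 0 0.004 -1; 0 0 0 -0.003 0 0.004 -1; 0 0 0 -0.003 0 0.004 -1"
}}

```text
time: 16.4
position: [0.6315, 0.1084, 0.0921]
orientation: [0.591, 0.691, -0.271, 0.316]
wrist_force: [6.8, 30.1, -3.1]
grip_width: 0.0111
```

```bash
python3 -c "
from tgt import *
where()"
```

```text
t 16.4 grasp pt in unit mm [-333.   -50.1  106.5] F [ 6.8 30.1 -3.1] w 0.0111 j [-0.16  0.65  1.59  0.71  1.26 -0.67]
tool axes [[-0.101, 0.988, 0.116], [0.646, 0.154, -0.748], [-0.757, -0.0, -0.653]]
```

Hard stop reached: the force rises to 30 N with no motion. Relax, release, retreat.

Call:
{"api": "move_arm", "payload": {
  "moves": "0 0 0 0.002 0 -0.003 -1; 0 0 0 0.003 0 -0.004 -1; 0 0 0 0.003 0 -0.004 -0.6; 0 0 0 0.003 0 -0.004 -0.2; 0 0 0 0.003 0 -0.004 0.2; 0 0 0 0.003 0 -0.004 0.2; 0 0 0 0.003 0 -0.004 0.2; 0 0 0 0.003 0 -0.004 0.2; 0 0 0 -0.01 0 -0.004 0.2; 0 0 0 -0.03 0 -0.004 0.2; 0 0 0 -0.06 0 -0.004 0.2; 0 0 0 -0.09 0 -0.004 0.2; 0 0 0 -0.12 0 -0.004 0.2; 0 0 0 -0.15 0 -0.004 0.2; 0 0 0 -0.15 0 -0.004 0.2; 0 0 0 -0.15 0 -0.004 0.2"
}}

```text
time: 18.4
position: [0.6454, 0.0073, 0.2079]
orientation: [0.59, 0.688, -0.275, 0.321]
wrist_force: [-0.2, 0.4, -0.1]
grip_width: 0.0507
```

Run:
```python
from tgt import *
where(); t=cam('top'); s=cam('scene')
out=[]
for c in(t,s):
    im=c['frame'][:,:,::-1].copy()
    for d in(0,140,160):
        q=proj(c,[U([-182-d,-56,146]),U([-182-d,-44,146])]).round().astype(int)
        cv2.line(im,tuple(map(int,q[0])),tuple(map(int,q[1])),(0,255,0) if d==160 else (0,0,255),1)
    out.append(im)
    print([(l,np.round(d['rect']).tolist(),round(d['p'],2)) for l in('lever_knob','drawer_handle','spray','hammer','tray','jar') for d in env.look_for(c,l)[:1]])
a=cv2.resize(out[0][140:320,140:380],(400,300),interpolation=2);b=cv2.resize(out[1][100:280,230:470],(400,300),interpolation=2)
cv2.imwrite('pics/end.png',np.vstack([np.hstack([a,b]),np.hstack([cv2.resize(o,(400,300)) for o in out])]))
```

```text
t 18.4 grasp pt in unit mm [-434.8  -48.3  222.5] F [-0.2  0.4 -0.1] w 0.0507 j [-0.3   0.59  1.37  0.62  1.54 -0.58]
tool axes [[-0.099, 0.988, 0.117], [0.635, 0.153, -0.757], [-0.766, -0.001, -0.643]]
[('lever_knob', [235.0, 278.0, 256.0, 287.0], 0.65), ('drawer_handle', [225.0, 168.0, 314.0, 277.0], 0.76), ('spray', [166.0, 237.0, 202.0, 274.0], 0.68), ('tray', [409.0, 268.0, 428.0, 310.0], 0.68), ('jar', [390.0, 203.0, 424.0, 232.0], 0.84)]
[('drawer_handle', [313.0, 167.0, 409.0, 262.0], 0.89), ('spray', [356.0, 110.0, 389.0, 154.0], 0.72), ('hammer', [209.0, 330.0, 281.0, 433.0], 0.92), ('tray', [192.0, 274.0, 248.0, 294.0], 0.48)]
```

View pics/end.png

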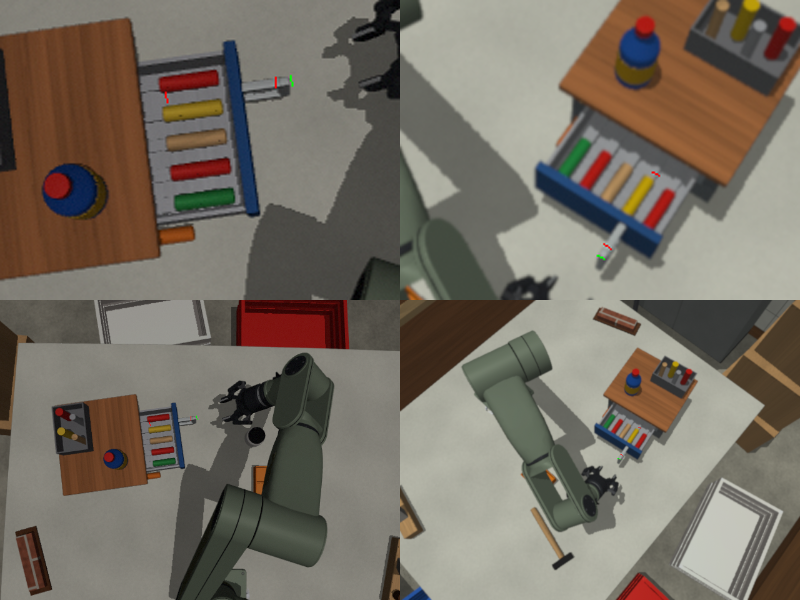

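The drawer is fully open, with the handle tip on the 160 mm mark. The lever is flat, the gripper is clear, and the wrist force is about zero.

```bash
python3 -c "
from station import env
print(env.hand_in())"
```

```text
the job is handed in; nothing more can be done
None
```

I gripped the orange knob and swung the lever over to about 1.5 rad. Then I gripped the drawer handle, pulled the drawer out to its stop, let go and backed the arm away. I handed in at about 18.5 s.

**Lever:** The last top picture showed it still lying flat at the side.

**Drawer:** The handle moved 158 mm by the arm's own reading. An extra pull then raised the force to 30 N with no further movement, so it was against the stop. In the last pictures the handle tip sits on the mark projected for 160 mm.

**Arm:** The gripper was clear of everything, and the wrist force was about 0.

**Other objects:** The spray bottle, jar and hammer were found within about 4 pixels of where they started. The arm partly hid the tray, so the detector boxed only part of it in both views. The part that shows lies where it was. In the last check the detector missed the hammer in the top view, and the jar and the lever knob in the scene view, but it found each of them in the other camera.

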